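Switch the guarded recessed dial

ROBOT

A 7-joint arm with a two-finger parallel gripper is mounted at the origin on the work surface; the furniture and walls round the work are solid. World frame = base frame: x ahead of the robot, y to its left, z up, the work surface at z = 0. Lengths are in m, angles in degrees, forces in N, time in s.
With the tool pointing down it reaches from about 0.35 to 0.9 m from the base axis. Payload 8.1 kg.
Tool frame: the origin (TCP) lies midway between the tips of the shut fingers; the grasp point (between the pads) lies 19 mm behind it; z points along the fingers, x is the direction in which the jaws open and shut, and the axes are right-handed (so a half turn about z gives the same grasp; the last joint's range is limited). The gripper opens to 92 mm and grips with 3 to 60 N. Pads are 19 mm wide; open, the fingers measure 130 mm over their backs; the gripper's body (75 mm by 190 mm) begins 47 mm behind the grasp point.
Start: joints at [-72.342, 24.895, 1.432, 90.138, -0.665, 64.973, -4.303], TCP at [0.25, 0.573, 0.227] pointing down, gripper open.
Joint ranges: [-149.89, 149.89], [-25.12, 119.58], [-72.63, 75.52], [4.76, 147.25], [-75.54, 255.54], [6.69, 114.76], [-157.13, 157.13]. Speed limits (degrees/s): [127.2, 127.2, 172.46, 172.46, 180, 180, 180].

INTERFACE

Orientations are given as [roll, pitch, yaw] about the fixed x, y, z axes, in that order (R = Rz(yaw) Ry(pitch) Rx(roll)).
In Python, from workcell import bot, viewer gives the robot as it stands.
- The arm moves only by the shell command python3 -m inch 'ROWS' [FORCE]. ROWS is JSON, a list of rows, each an object with "delta_pos": the shift along the tool's x, y, z in cm, a list of three; "turn": the turn about the tool's z in rad; "jaw": the gripper command: -1 is shut, 1 is fully open, values between are in proportion. A call has 1 to 8 rows; each row is the pose to reach, as a shift and turn from the pose measured when the call began, along the tool's axes at that moment; what a row does not reach only later rows make up. A row lasts 1/12 s, in which the tool goes at most 41.7 mm and 7.16 degrees, less where a joint would pass 70% of its speed; a pose out of reach is approached as far as the arm can. A call with a gripper value outside its range is refused whole. The fingers move at their own pace and stop on an object; FORCE is the grip in N (left out, the last holds). Time passes only in rows, so rows that repeat a pose let the fingers close. It gives the time, the measured TCP pose, the force and the opening at its end, in the units of the state.
- bot.observe(): the state, without advancing time (a new reading comes with each control period).
- viewer.capture(name): name is "scene" or "top" or "wrist"; returns the picture (480x640x3 uint8, blue, green, red); there is no depth.
- viewer.camera_params(name): a dict with "fx", "fy", "cx", "cy" (pixels), "world_to_cam" (4x4, takes a point from world to camera coordinates); the wrist camera has in their place "T_tool_cam" (4x4, takes a point from camera to tool coordinates, whose origin is the TCP and whose axes are the tool frame's). Camera axes: x right, y down, z forward; pixel columns grow to the right and rows downward; lengths in m; the calibration is good to about 2 mm. A picture is of the moment at which its call begins: read the wrist's pose just before it. camera_params takes no time and is no camera call.
- bot.hand_in(): hands the job in, once; it reports no verdict.
The state is a dict: "time": time; "q": joint angles; "dq": joint speeds; "tau": joint torques, N m; "ee_pos": TCP position; "ee_rot": TCP orientation; "wrist_force": force on the tool from outside, world axes, zero at the start; "wrist_torque": the same for the moment, N m; "width": finger opening in m.
Only numpy, scipy, OpenCV 4.12 (cv2) and the standard library are available. Lean on these libraries where they do the work, as an engineer would, in place of code of your own. Each camera call takes 0.05 s, during which the arm holds its last target.

TASK

Switch the white bench controller from parked to run: slide its black guard shutter fully open by the orange tab, reach into the recess, push the knob down to its bottom and turn it clockwise until its white line is at the green dot, where it springs back up when let go. Then slide the shutter fully shut again. The parts are delicate: squeeze them with no more than about 12 N and do not push the knob with more than about 10 N, or the overload collar under it gives way; leave the other things on the desk alone.

Things in the scene. Friction and masses are not known exactly. Their poses are not given: they have to be found in the camera images.
- controller: fixed white box on a grey base, 150 (x) x 240 (y) x 85 mm to its deck; origin under its centre, z up, upright. Round recess of 74 mm diameter in the deck, 49 mm deep, its centre at y = -55 mm. Two 6 mm high rails run along y on the deck at x = -48.5 and +48.5 mm, with 5 mm high end bars at y = -107 and +110 mm.
- recess (a point): centre of the recess mouth, at deck height, 85 mm over the desk. 10 mm below it is the top of the knob (when up), which turns on this vertical axis: a low black bar 40 long, 12 thick, 10 mm tall, standing on a round black skirt of 50 mm diameter, 4 mm thick. White dot on the recess floor at the controller's -x side, green dot 1.33 rad clockwise of it
- shutter_tab (a point): centre of the orange tab, 40 (controller x) x 12 (controller y) x 14 mm tall, that stands on the black shutter (88 x 84 x 4 mm, its top 90 mm over the desk); it is 28 mm on the +y side of the shutter's centre and moves with the shutter
- shutter (a joint): shutter slide in m: 0 = shut over the recess, grows as it slides along the controller's +y, 0.085 = fully open against its stop; about 2 N of friction; starts 0 to 12 mm open
- dial (a joint): angle of the knob in rad, growing clockwise seen from above, 0 to 1.45 between end stops. At 0 the bar lies along the controller's x axis, its white line pointing to -x. Loose from 0 to 0.4 (starts 0 to 0.3), then blocked by a tooth unless pushed down; once past the tooth's edge it stays down until 1.2, where it springs up by itself if let. Friction about 0.04 N m
- wax_block: yellow wax block, 56 x 38 x 20 mm, a loose bystander; origin at the centre of its underside
- thread_spool: cream thread spool, 34 mm wide, 46 mm tall, a loose bystander; origin at the centre of its underside. Behind it, at the left rear, stands a tall fixed green book press (x 0.58 to 0.82, y 0.2 to 0.45 m): keep the arm clear of it
- loupe: black loupe, 41 mm wide, 38 mm tall, a loose bystander; origin at the centre of its underside
- ethanol_bottle: orange bottle with black cap, 60 mm wide, 149 mm tall, a loose bystander behind the controller; origin at the centre of its underside
- water_bottle: white bottle with blue cap, 44 mm wide, 123 mm tall, a loose bystander behind the controller; origin at the centre of its underside
- collar (a joint): overload collar under the knob, in m: 0 = intact; it starts to give way (grows) when the knob is pushed down with more than 10 N. The knob's own spring takes 3 to 4 N to start and at most 6.5 N at the bottom; the depth at which the tooth is cleared differs from unit to unit (about 2.5 to 11.5 mm) and cannot be read; the firm bottom is felt 1.5 mm further

How it is judged (in metres and radians):
On the way, in this order (a step that is already met when the one before it is completed fails the run):
1. the shutter is slid fully open (value of joint shutter above 0.079 m), for 0.2 s.
2. with the shutter open, the knob is turned clockwise to the green dot, past the tooth (value of joint dial above 1.22 rad and value of joint shutter above 0.06 m), for 0.2 s.
At the end, for the whole second after the job is handed in: the knob is in its run position, past the tooth (more than 1.22 rad clockwise from the white dot), and the shutter is shut to within 6 mm (value of joint dial above 1.22 rad and value of joint shutter below 0.006 m); the robot touches nothing.
It fails at once if the robot's contact forces on the controller, its shutter or its knob add up to more than 45 N (both jaws' squeeze plus the push), or the arm or gripper body presses on it with more than 25 N (contact force between the fingers and controller above 45 N or contact force between the arm and controller above 25 N).
It fails at once if the knob is pushed so hard that the overload collar gives way by more than 1.5 mm (value of joint collar above 0.0015 m).
It fails at once if a bystander is moved by more than 20 mm (distance of any of wax_block, thread_spool, loupe, ethanol_bottle, water_bottle from where it was at the start of the episode above 0.02 m).
It also fails if it takes over 67 s, if anything falls off the work surface, if the arm or the gripper's body presses on something with over 40 N, if the wrist force passes 120 N, or if a joint passes its speed limit or range.

## Working session

There is one attempt and no reset: what is moved stays moved. The work goes in short steps, Python scripts to look and compute and a shell command to move; the robot and the scene stay as the last step left them, time stands still between calls to the robot, and variables do not carry over. Pictures are saved under pics/ and viewed, and the job is handed in when it is done.

```bash
ls; mkdir -p pics; python3 - <<'E'
from workcell import bot, viewer
import cv2
print(bot.observe())
for n in("scene","top"):
    cv2.imwrite(f"pics/{n}0.png",viewer.capture(n)); print(viewer.camera_params(n))
print(viewer.camera_params("wrist"))
E
```

```text
pics
{'time': 0.0, 'q': array([-72.34099329,  24.93546106,   1.43010328,  90.18910303,
        -0.66483191,  64.97355878,  -4.30187765]), 'dq': array([ 0.05737175, -0.10756336, -0.07993889,  0.13503814,  0.01896357,
        0.04484808,  0.06385218]), 'tau': array([-1.18274831e-03, -6.67861462e+01,  9.84715484e-01, -3.14450634e+01,
       -6.04493846e-02,  4.35362372e-02,  1.25477800e-04]), 'ee_pos': array([0.24943324, 0.57250824, 0.22595556]), 'ee_rot': array([1.79992358e+02, 8.94916876e-02, 6.64600649e+01]), 'wrist_force': array([-0.00295765, -0.75325938, -0.21693496]), 'wrist_torque': array([-0.00261001,  0.00255175,  0.03129732]), 'width': 0.091889619494459}
{'fx': 481.95659097790684, 'fy': 481.95659097790684, 'cx': 316.0374704986688, 'cy': 239.04885262789534, 'world_to_cam': array([[ 0.74979236, -0.66166501,  0.00329129, -0.47863211],
       [-0.29488391, -0.33860422, -0.89352709,  0.21224669],
       [ 0.59233006,  0.66898924, -0.44899722,  1.14737134],
       [ 0.        ,  0.        ,  0.        ,  1.        ]])}
{'fx': 434.41729510500966, 'fy': 434.41729510500966, 'cx': 324.2
[... 157 characters left out ...]
4513e-01, -8.01191724e-03, -1.34180543e-01,
         5.65062708e-01],
       [ 1.34175752e-01,  1.13508501e-03, -9.90956901e-01,
         1.23197462e+00],
       [ 0.00000000e+00,  0.00000000e+00,  0.00000000e+00,
         1.00000000e+00]])}
{'fx': 333.6299979293935, 'fy': 333.6299979293935, 'cx': 322.59264573476287, 'cy': 243.79245562066438, 'T_tool_cam': array([[ 9.99999956e-01,  1.46634745e-04,  2.55963301e-04,
         1.33776511e-03],
       [-2.14018934e-04,  9.57801063e-01,  2.87431867e-01,
        -7.57077118e-02],
       [-2.03014423e-04, -2.87431909e-01,  9.57801053e-01,
        -1.58946611e-01],
       [ 0.00000000e+00,  0.00000000e+00,  0.00000000e+00,
         1.00000000e+00]])}
```

View pics/scene0.png

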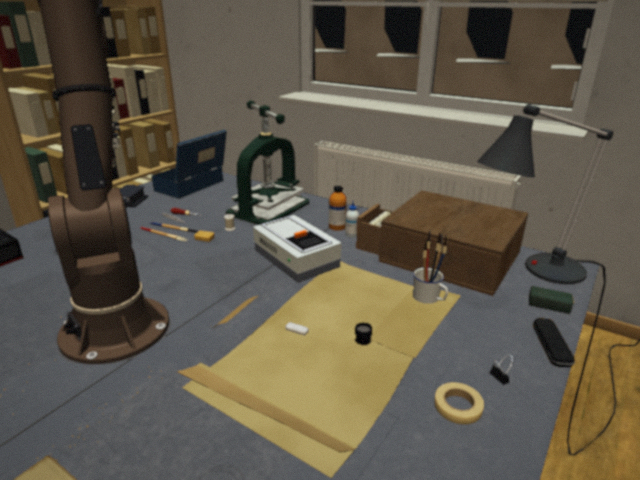

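View pics/top0.png

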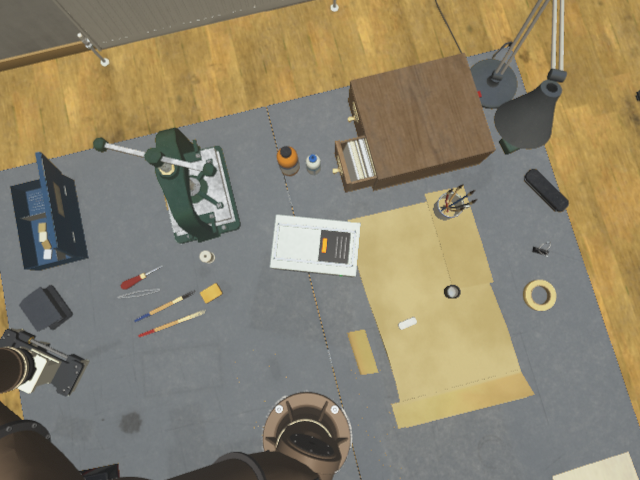

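Top view: the controller is at about (315,246), its orange tab at (324,245), and the black shutter is on the right (‑y world) side. I'll measure it next.

```bash
cat > h.py <<'E'
import numpy as np, cv2
from workcell import bot, viewer
from scipy.spatial.transform import Rotation as R
def ray(cam,uv,z,pose=None):
    p=viewer.camera_params(cam)
    d=np.array([(uv[0]-p['cx'])/p['fx'],(uv[1]-p['cy'])/p['fy'],1.])
    if cam=='wrist':
        T=np.eye(4);T[:3,:3]=R.from_euler('xyz',pose['ee_rot'],degrees=True).as_matrix();T[:3,3]=pose['ee_pos']
        M=T@p['T_tool_cam']
    else: M=np.linalg.inv(p['world_to_cam'])
    o=M[:3,3];d=M[:3,:3]@d
    return o+d*(z-o[2])/d[2]
def blob(mask,lo=20):
    c,_=cv2.findContours(mask.astype(np.uint8),cv2.RETR_EXTERNAL,cv2.CHAIN_APPROX_NONE)
    return sorted([k for k in c if cv2.contourArea(k)>lo],key=cv2.contourArea,reverse=True)
E
python3 - <<'E'
from h import *
im=cv2.imread('pics/top0.png')
c=im[205:285,262:372]; cv2.imwrite('pics/top0c.png',cv2.resize(c,None,fx=7,fy=7,interpolation=cv2.INTER_NEAREST))
b,g,r=[im[...,i].astype(int) for i in range(3)]
roi=np.zeros(im.shape[:2],bool);roi[205:285,262:372]=1
for k in blob(roi&(r>200)&(b<90)): 
    q=cv2.minAreaRect(k);print('tab',q,[ray('top',p,.104) for p in (q[0],)])
for k in blob(roi&(b>150)&(g>150))[:1]:
    q=cv2.minAreaRect(k);print('box',q)
    P=np.array([ray('top',p,.085)[:2] for p in cv2.boxPoints(q)]);print(P,P.mean(0),np.linalg.norm(np.diff(P,axis=0),axis=1))
for k in blob(roi&(r<70)&(g<70)&(b<70))[:2]:
    q=cv2.minAreaRect(k);print('shut',q,[ray('top',p,.09) for p in cv2.boxPoints(q)])
E
```

```text
tab ((324.1769104003906, 245.08460998535156), (3.845076560974121, 14.015924453735352), 7.125016689300537) [array([ 0.53720591, -0.04480643,  0.104     ])]
box ((315.04058837890625, 244.607666015625), (86.91548919677734, 54.22785186767578), 5.90614128112793)
[[ 0.47637458  0.10855633]
 [ 0.62950457  0.09657579]
 [ 0.60575487 -0.1485762 ]
 [ 0.45344289 -0.13255539]] [ 0.54126923 -0.01899987] [0.15359795 0.24629971 0.15315223]
```

View pics/top0c.png

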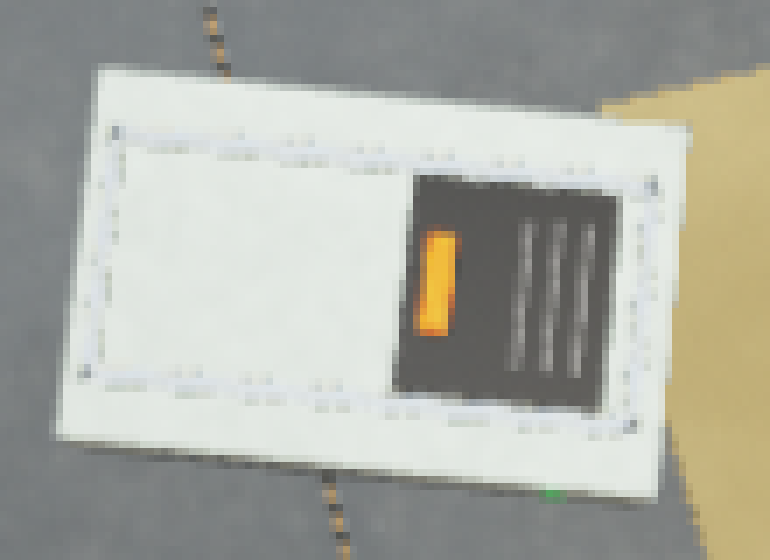

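```bash
cat >> h.py <<'E'
YAW=-5.5; C0=np.array([.5413,-.019])
def setC(c,y):
    global C0,YAW; C0=np.array(c);YAW=y
def c2w(x,y,z): 
    a=np.radians(YAW);return np.array([C0[0]+x*np.cos(a)-y*np.sin(a),C0[1]+x*np.sin(a)+y*np.cos(a),z])
def w2c(p):
    a=np.radians(YAW);d=np.array(p[:2])-C0;return np.array([d[0]*np.cos(a)+d[1]*np.sin(a),-d[0]*np.sin(a)+d[1]*np.cos(a),p[2]])
def go(w,yaw=None):
    s=bot.observe();M=R.from_euler('xyz',s['ee_rot'],degrees=True).as_matrix()
    t=0 if yaw is None else -np.radians((yaw-s['ee_rot'][2]+180)%360-180)
    print('delta cm',np.round(M.T@(np.array(w)-s['ee_pos'])*100,2),'turn',round(t,3))
def st():
    s=bot.observe();print('t',round(s['time'],2),'ctl mm',np.round(w2c(s['ee_pos'])*1000,1),'rot',np.round(s['ee_rot'],1),'F',np.round(s['wrist_force'],1),'T',np.round(s['wrist_torque'],2),'w',round(s['width'],4))
E
python3 -c "
from h import *
st();go([.53,-.02,.25],84.5)"
```

```text
t 0.1 ctl mm [-347.2  560.8  226. ] rot [1.80e+02 1.00e-01 6.65e+01] F [ 0.3  0.7 -0.5] T [-0.06 -0.04 -0.05] w 0.0917
delta cm [-43.12  49.38  -2.33] turn -0.315
```

```bash
python3 -m inch '[{"delta_pos":[-2,2.4,-0.5],"turn":0,"jaw":1},{"delta_pos":[-5,6,-1],"turn":-0.03,"jaw":0},{"delta_pos":[-8,9,-1.5],"turn":-0.06,"jaw":-1},{"delta_pos":[-10.5,12,-2],"turn":-0.09,"jaw":-1},{"delta_pos":[-13,15,-2.3],"turn":-0.12,"jaw":-1},{"delta_pos":[-15.5,18,-2.3],"turn":-0.15,"jaw":-1},{"delta_pos":[-18,21,-2.3],"turn":-0.18,"jaw":-1},{"delta_pos":[-20.5,24,-2.3],"turn":-0.2,"jaw":-1}]' 10; python3 -c "
from h import *
st();go([.53,-.02,.25],84.5)"
```

```text
time: 0.77
ee_pos: [0.388, 0.2867, 0.2493]
ee_rot: [-180.0, 0.1, 78.0]
wrist_force: [1.0, 0.4, -0.2]
width: 0.0496
t 0.77 ctl mm [-181.9  289.6  249.3] rot [-1.8e+02  1.0e-01  7.8e+01] F [ 1.   0.4 -0.2] T [-0.01 -0.03 -0.02] w 0.0496
delta cm [-27.05  20.27  -0.04] turn -0.113
```

```bash
python3 -m inch '[{"delta_pos":[-3.3,2.5,0],"turn":-0.02,"jaw":-1},{"delta_pos":[-6.6,5,0],"turn":-0.04,"jaw":-1},{"delta_pos":[-10,7.5,0],"turn":-0.06,"jaw":-1},{"delta_pos":[-14,10.2,0],"turn":-0.08,"jaw":-1},{"delta_pos":[-17.5,13,0],"turn":-0.1,"jaw":-1},{"delta_pos":[-21,15.7,0],"turn":-0.113,"jaw":-1},{"delta_pos":[-24,18,0],"turn":-0.113,"jaw":-1},{"delta_pos":[-27,20.3,0],"turn":-0.113,"jaw":-1}]' 10; python3 -m inch '[{"delta_pos":[0,0,0],"turn":0,"jaw":-1},{"delta_pos":[0,0,0],"turn":0,"jaw":-1}]'; python3 - <<'E'
from h import *
import pickle
s=bot.observe();im=viewer.capture('wrist');cv2.imwrite('pics/w1.png',im);pickle.dump(s,open('w1.pkl','wb'))
st()
E
```

```text
time: 1.43
ee_pos: [0.5278, -0.0157, 0.2496]
ee_rot: [-180.0, 0.1, 84.5]
wrist_force: [0.9, 1.0, -0.2]
width: 0.0006
time: 1.6
ee_pos: [0.5281, -0.0188, 0.2492]
ee_rot: [-179.9, 0.1, 84.2]
wrist_force: [-0.0, 0.5, 0.8]
width: 0.0007
t 1.65 ctl mm [-13.9   1.4 249.1] rot [-1.799e+02  1.000e-01  8.440e+01] F [ 0.5  1.  -0.3] T [ 0.04 -0.05 -0.02] w 0.0003
```

View pics/w1.png

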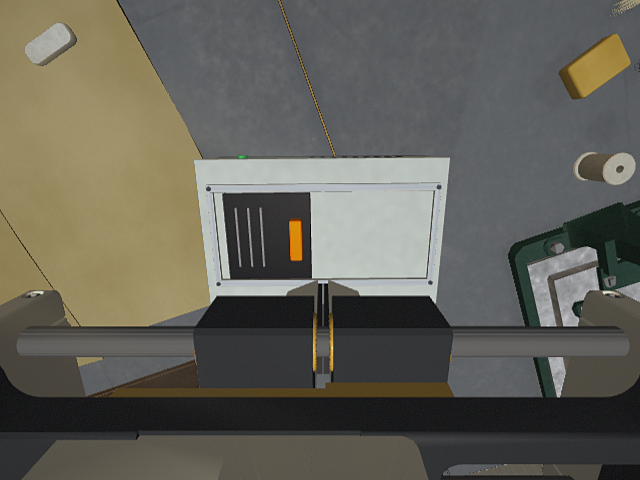

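The wrist view shows the whole deck: the tab is at (295,240), the shutter spans columns 222-311, and the rails' corner dots are at (208,188), (439,187), (430,283) and (219,284).

```bash
python3 - <<'E'
from h import *
import pickle
s=pickle.load(open('w1.pkl','rb'));im=cv2.imread('pics/w1.png')
b,g,r=[im[...,i].astype(int) for i in range(3)]
roi=np.zeros(im.shape[:2],bool);roi[150:292,190:455]=1
for k in blob(roi&(r>200)&(b<90))[:1]:
    q=cv2.minAreaRect(k);print('tab',q)
    P=np.array([ray('wrist',p,.104,s)[:2] for p in cv2.boxPoints(q)]);print(P,P.mean(0),w2c([*P.mean(0),0]))
for k in blob(roi&(r<90)&(g<90)&(b<90))[:2]:
    q=cv2.minAreaRect(k);print('shut',q)
    P=np.array([ray('wrist',p,.09,s)[:2] for p in cv2.boxPoints(q)]);print(P.round(4),P.mean(0),w2c([*P.mean(0),0]))
# deck: top corners
for uv in [(195,160),(449,158),(208,188),(439,187),(430,283),(219,284)]: p=ray('wrist',uv,.085 if uv[1]<170 else .091,s);print(uv,p.round(4),w2c(p).round(4))
E
```

```text
tab ((295.2311706542969, 240.01034545898438), (38.39468765258789, 11.606803894042969), 87.79740142822266)
[[ 0.5185942  -0.04922836]
 [ 0.51926246 -0.03840978]
 [ 0.55699697 -0.04154949]
 [ 0.55632393 -0.052747  ]] [ 0.53779439 -0.04548366] [-0.00095113 -0.02669773  0.        ]
shut ((266.5787658691406, 235.9563751220703), (86.96914672851562, 88.15198516845703), 89.30130767822266)
[[ 0.4881 -0.1107]
 [ 0.4955 -0.0271]
 [ 0.5843 -0.0359]
 [ 0.5763 -0.1264]] [ 0.53606044 -0.07503244] [ 0.00015503 -0.05627667  0.        ]
shut ((338.0, 155.0), (182.0, 4.0), 0.0)
[[ 0.4577 -0.0815]
 [ 0.4541 -0.0809]
 [ 0.4711  0.0858]
 [ 0.4747  0.0857]] [0.4643828  0.00227839] [-0.07860253  0.01380824  0.        ]
(195, 160) [ 0.4555 -0.1318  0.085 ] [-0.0746 -0.1205  0.085 ]
(449, 158) [0.4778 0.1059 0.085 ] [-0.0752  0.1182  0.085 ]
(208, 188) [ 0.482  -0.1227  0.091 ] [-0.0491 -0.1089  0.091 ]
(439, 187) [0.5031 0.0945 0.091 ] [-0.0489  0.1093  0.091 ]
(430, 283) [0.6006 0.0851 0.091 ] [0.0491 0.1093 0.091 ]
(219, 284) [ 0.58  -0.131  0.091] [ 0.0492 -0.1078  0.091 ]
```

```bash
sed -i 's/C0=np.array(\[.5413,-.019\])/C0=np.array([.5412,-.0197])/' h.py; python3 -c "
from h import *
st();go(c2w(0,-.063,.13),84.5)"
```

```text
t 1.65 ctl mm [-13.9   2.1 249.1] rot [-1.799e+02  1.000e-01  8.440e+01] F [ 0.5  1.  -0.3] T [ 0.04 -0.05 -0.02] w 0.0003
delta cm [-6.49  1.42 11.92] turn -0.002
```

```bash
python3 -m inch '[{"delta_pos":[-1.6,0.4,3],"turn":0,"jaw":-1},{"delta_pos":[-3.2,0.7,6],"turn":0,"jaw":-1},{"delta_pos":[-4.8,1.1,9],"turn":0,"jaw":-1},{"delta_pos":[-6.5,1.4,11.9],"turn":0,"jaw":-1},{"delta_pos":[-6.5,1.4,12.9],"turn":0,"jaw":-1},{"delta_pos":[-6.5,1.4,13.9],"turn":0,"jaw":-1},{"delta_pos":[-6.5,1.4,14.7],"turn":0,"jaw":-1},{"delta_pos":[-6.5,1.4,15.2],"turn":0,"jaw":-1}]' 10; python3 -c "
from h import *
st();go(c2w(0,-.063,.095),84.5)"
```

```text
time: 2.32
ee_pos: [0.5352, -0.0805, 0.097]
ee_rot: [-179.9, 0.0, 84.5]
wrist_force: [-0.0, 0.3, 0.3]
width: 0.0004
t 2.32 ctl mm [ -0.2 -61.1  97. ] rot [-179.9    0.    84.5] F [-0.   0.3  0.3] T [ 0.09 -0.01  0.05] w 0.0004
delta cm [-0.19  0.02  0.2 ] turn 0.0
```

```bash
python3 -m inch '[{"delta_pos":[0,0,0.2],"turn":0,"jaw":-1},{"delta_pos":[0.5,0,0.2],"turn":0,"jaw":-1},{"delta_pos":[1.0,0,0.2],"turn":0,"jaw":-1},{"delta_pos":[1.5,0,0.2],"turn":0,"jaw":-1},{"delta_pos":[2.0,0,0.2],"turn":0,"jaw":-1},{"delta_pos":[2.5,0,0.2],"turn":0,"jaw":-1},{"delta_pos":[2.5,0,0.2],"turn":0,"jaw":-1},{"delta_pos":[2.5,0,0.2],"turn":0,"jaw":-1}]' 10; python3 - <<'E'
from h import *
st()
s=bot.observe();im=viewer.capture('wrist');cv2.imwrite('pics/w2.png',im)
E
```

```text
time: 2.98
ee_pos: [0.5378, -0.055, 0.0952]
ee_rot: [-179.9, 0.0, 84.5]
wrist_force: [0.6, -0.1, 0.1]
width: -0.0
t 2.98 ctl mm [ -0.  -35.5  95.2] rot [-179.9    0.    84.5] F [ 0.6 -0.1  0.1] T [ 0.01 -0.01  0.05] w -0.0
```

View pics/w2.png

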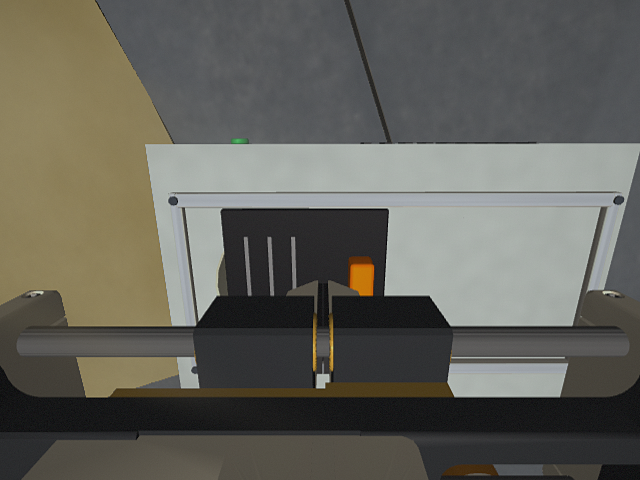

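The recess edge now shows at (222,265), left of the shutter, and the tab is pressed against the fingers at (361,275), so the shutter is moving. I'll keep pushing.

```bash
python3 -m inch '[{"delta_pos":[0.7,0,0],"turn":0,"jaw":-1},{"delta_pos":[1.4,0,0],"turn":0,"jaw":-1},{"delta_pos":[2.1,0,0],"turn":0,"jaw":-1},{"delta_pos":[2.8,0,0],"turn":0,"jaw":-1},{"delta_pos":[3.5,0,0],"turn":0,"jaw":-1},{"delta_pos":[4.2,0,0],"turn":0,"jaw":-1},{"delta_pos":[4.9,0,0],"turn":0,"jaw":-1},{"delta_pos":[4.9,0,0],"turn":0,"jaw":-1}]' 10; python3 - <<'E'
from h import *
st()
s=bot.observe();im=viewer.capture('wrist');cv2.imwrite('pics/w3.png',im)
b,g,r=[im[...,i].astype(int) for i in range(3)]
roi=np.zeros(im.shape[:2],bool);roi[150:295]=1
m=roi&(r>200)&(b<60)&(g<150); k=blob(m)[0][:,0]; print(k.min(0),k.max(0))
for u in (k.min(0),k.max(0)): print(w2c(ray('wrist',(u[0],k.min(0)[1]),.104,s)))
E
```

```text
time: 3.7
ee_pos: [0.5424, -0.0041, 0.0949]
ee_rot: [-179.9, -0.0, 84.7]
wrist_force: [-0.2, -0.1, 0.4]
width: 0.0003
t 3.7 ctl mm [-0.3 15.6 94.9] rot [-179.9   -0.    84.7] F [-0.2 -0.1  0.4] T [0.06 0.01 0.03] w 0.0003
[351 265] [373 294]
[-0.02016612  0.0297778   0.104     ]
[-0.0201937   0.04030229  0.104     ]
```

View pics/w3.png

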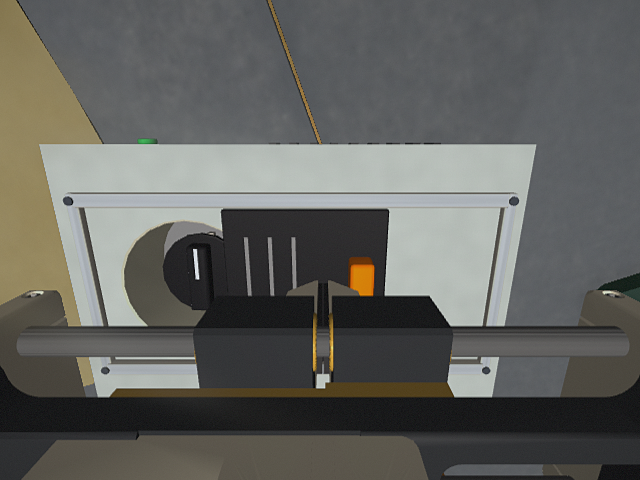

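The shutter is about 62 mm open and the knob shows at (200,270). About 23 mm is left.

```bash
python3 -m inch '[{"delta_pos":[0.7,0,0],"turn":0,"jaw":-1},{"delta_pos":[1.3,0,0],"turn":0,"jaw":-1},{"delta_pos":[1.8,0,0],"turn":0,"jaw":-1},{"delta_pos":[2.0,0,0],"turn":0,"jaw":-1},{"delta_pos":[2.1,0,0],"turn":0,"jaw":-1},{"delta_pos":[2.2,0,0],"turn":0,"jaw":-1},{"delta_pos":[2.3,0,0],"turn":0,"jaw":-1}]' 10; python3 -c "
from h import *
st()"
```

```text
time: 4.33
ee_pos: [0.5445, 0.0178, 0.095]
ee_rot: [-179.9, -0.0, 84.6]
wrist_force: [0.5, -1.7, 1.4]
width: 0.0008
t 4.33 ctl mm [-0.3 37.7 95. ] rot [-179.9   -0.    84.6] F [ 0.5 -1.7  1.4] T [-0.43  0.04  0.01] w 0.0008
```

```bash
python3 -m inch '[{"delta_pos":[0.1,0,0],"turn":0,"jaw":-1},{"delta_pos":[0.15,0,0],"turn":0,"jaw":-1},{"delta_pos":[0.2,0,0],"turn":0,"jaw":-1}]' 10; python3 - <<'E'
from h import *
st()
s=bot.observe();im=viewer.capture('wrist');cv2.imwrite('pics/w4.png',im)
b,g,r=[im[...,i].astype(int) for i in range(3)]
roi=np.zeros(im.shape[:2],bool);roi[150:295]=1
m=roi&(r>200)&(b<60)&(g<150); k=blob(m)[0][:,0]
for u in (k.min(0),k.max(0)): print(w2c(ray('wrist',(u[0],k.min(0)[1]),.104,s)))
E
```

```text
time: 4.58
ee_pos: [0.5445, 0.0184, 0.0949]
ee_rot: [-179.9, 0.1, 84.6]
wrist_force: [-0.8, -7.2, 1.1]
width: 0.0005
t 4.58 ctl mm [-0.4 38.3 94.9] rot [-1.799e+02  1.000e-01  8.460e+01] F [-0.8 -7.2  1.1] T [-1.56  0.1   0.02] w 0.0005
[-0.0201669   0.05154411  0.104     ]
[-0.02018223  0.06254216  0.104     ]
```

Stop felt at 7 N, with the tab at about y=57 mm, so the shutter is fully open. Next I back off and look at the knob.

```bash
python3 -c "
from h import *
go(c2w(-.02,-.055,.18),84.5)"
python3 -m inch '[{"delta_pos":[-0.5,0,0],"turn":0,"jaw":-1},{"delta_pos":[-1,0,-2.5],"turn":0,"jaw":-1},{"delta_pos":[-3,-0.4,-5.5],"turn":0,"jaw":-0.5},{"delta_pos":[-6,-1,-8],"turn":0,"jaw":-0.5},{"delta_pos":[-9,-2,-8.5],"turn":0,"jaw":-0.5},{"delta_pos":[-9.3,-2,-8.5],"turn":0,"jaw":-0.5},{"delta_pos":[-9.3,-2,-8.5],"turn":0,"jaw":-0.5},{"delta_pos":[-9.3,-2,-8.5],"turn":0,"jaw":-0.5}]' 10;  python3 - <<'E'
from h import *
import pickle
st()
s=bot.observe();im=viewer.capture('wrist');cv2.imwrite('pics/w5.png',im);pickle.dump(s,open('w5.pkl','wb'))
E
```

```text
delta cm [-9.33 -1.98 -8.49] turn 0.001
time: 5.3
ee_pos: [0.5159, -0.0715, 0.1799]
ee_rot: [-179.9, 0.0, 84.5]
wrist_force: [-0.3, 0.5, -0.2]
width: 0.0229
t 5.3 ctl mm [-20.2 -54.  179.9] rot [-179.9    0.    84.5] F [-0.3  0.5 -0.2] T [ 0.05 -0.03  0.  ] w 0.0229
```

View pics/w5.png

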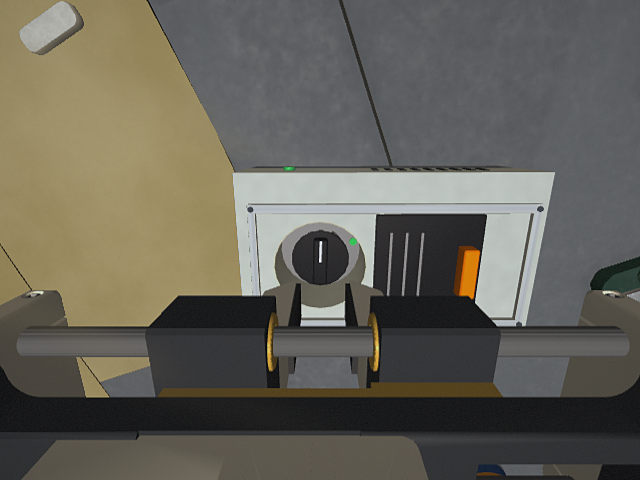

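The knob is up at about (320,258). Its white line runs (320,240)-(320,262) and nearly points to controller ‑x. The green dot is at (353,241). I'll measure angle and centre.

```bash
python3 - <<'E'
from h import *
import pickle
s=pickle.load(open('w5.pkl','rb'));im=cv2.imread('pics/w5.png')
cv2.imwrite('pics/w5c.png',cv2.resize(im[205:310,260:385],None,fx=6,fy=6,interpolation=cv2.INTER_CUBIC))
roi=np.zeros(im.shape[:2],bool);roi[236:270,308:332]=1
k=blob(roi&(im.min(2)>150),3)
for q in k:
    P=q[:,0].astype(float); W=np.array([w2c(ray('wrist',p,.075,s)) for p in P])[:,:2]*1000
    m=W.mean(0);v=np.linalg.svd(W-m)[2][0]; v*=-np.sign(v[0]); print('line mean',m,'dir',v,'cw angle',np.arctan2(v[1],-v[0]), W.min(0),W.max(0))
# recess ellipse via deck/hole edges
for uv in [(275,262),(366,262),(320,222)]: print(uv,w2c(ray('wrist',uv,.085,s))*1000)
print('dot',w2c(ray('wrist',(353,241),.036,s))*1000)
E
```

```text
line mean [-10.12784579 -55.48886043] dir [-0.9987116   0.05074577] cw angle 0.05076757113671823 [-19.01092833 -56.33768836] [ -1.55352724 -54.65164554]
(275, 262) [ -4.22535793 -91.75650257  85.        ]
(366, 262) [ -4.28018296 -18.28066046  85.        ]
(320, 222) [-37.31220899 -55.37811223  85.        ]
dot [ -7.75260774 -24.57871643  36.        ]
```

View pics/w5c.png

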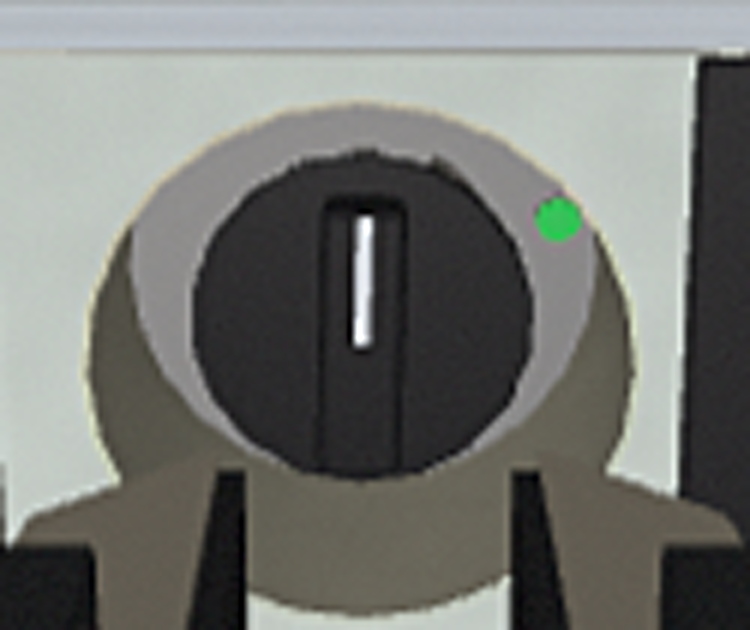

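```bash
python3 -c "
from h import *
go(c2w(0,-.0552,.1),81.6)"
python3 -m inch '[{"delta_pos":[-0.1,1,2],"turn":0.05,"jaw":-0.5},{"delta_pos":[-0.1,2,5],"turn":0.05,"jaw":-0.5},{"delta_pos":[-0.1,2,8],"turn":0.05,"jaw":-0.5},{"delta_pos":[-0.1,2,8],"turn":0.05,"jaw":-0.5},{"delta_pos":[-0.1,2,8],"turn":0.05,"jaw":-0.5}]' 10;  python3 -c "
from h import *
st();go(c2w(0,-.0552,.069),81.6)"
```

```text
delta cm [-0.19  2.04  7.95] turn 0.053
time: 5.77
ee_pos: [0.5343, -0.0725, 0.0981]
ee_rot: [-179.6, 0.0, 81.8]
wrist_force: [0.1, -0.5, 1.4]
width: 0.0231
t 5.77 ctl mm [ -1.8 -53.2  98.1] rot [-179.6    0.    81.8] F [ 0.1 -0.5  1.4] T [ 0.01 -0.01  0.04] w 0.0231
delta cm [-0.19  0.21  2.91] turn 0.004
```

```bash
python3 -m inch '[{"delta_pos":[-0.2,0.2,0.3],"turn":0,"jaw":-0.5},{"delta_pos":[-0.2,0.2,1],"turn":0,"jaw":-0.5},{"delta_pos":[-0.2,0.2,1.8],"turn":0,"jaw":-0.5},{"delta_pos":[-0.2,0.2,2.5],"turn":0,"jaw":-0.5},{"delta_pos":[-0.2,0.2,2.7],"turn":0,"jaw":-0.5},{"delta_pos":[-0.2,0.2,2.7],"turn":0,"jaw":-0.5}]' 10;  python3 -c "
from h import *
st();go(c2w(0,-.0552,.069),81.6)"
```

```text
time: 6.27
ee_pos: [0.5353, -0.0746, 0.0705]
ee_rot: [-179.5, 0.0, 81.8]
wrist_force: [-0.6, -0.3, 0.1]
width: 0.0227
t 6.27 ctl mm [ -0.6 -55.3  70.5] rot [-179.5    0.    81.8] F [-0.6 -0.3  0.1] T [ 0.03 -0.01 -0.02] w 0.0227
delta cm [0.01 0.06 0.15] turn 0.004
```

```bash
python3 -m inch '[{"delta_pos":[0,0.05,0.2],"turn":0,"jaw":-0.6},{"delta_pos":[0,0.05,0.3],"turn":0,"jaw":-0.7},{"delta_pos":[0,0.05,0.3],"turn":0,"jaw":-0.8},{"delta_pos":[0,0.05,0.3],"turn":0,"jaw":-1},{"delta_pos":[0,0.05,0.3],"turn":0,"jaw":-1},{"delta_pos":[0,0.05,0.3],"turn":0,"jaw":-1}]' 8;  python3 -c "
from h import *
st()"
```

```text
time: 6.77
ee_pos: [0.5357, -0.0754, 0.0676]
ee_rot: [-179.5, 0.1, 81.8]
wrist_force: [-0.8, -4.0, -2.3]
width: 0.012
t 6.77 ctl mm [ -0.1 -56.   67.6] rot [-1.795e+02  1.000e-01  8.180e+01] F [-0.8 -4.  -2.3] T [-0.99  0.04  0.07] w 0.012
```

```bash
python3 -m inch '[{"delta_pos":[0,0,0.05],"turn":0,"jaw":-1},{"delta_pos":[0,0,0.1],"turn":0,"jaw":-1},{"delta_pos":[0,0,0.15],"turn":0,"jaw":-1}]' 8;  python3 -c "
from h import *
st()"
```

```text
time: 7.02
ee_pos: [0.5358, -0.0756, 0.0663]
ee_rot: [-179.6, 0.1, 81.8]
wrist_force: [-2.0, -3.2, 3.5]
width: 0.0119
t 7.02 ctl mm [ -0.1 -56.2  66.3] rot [-1.796e+02  1.000e-01  8.180e+01] F [-2.  -3.2  3.5] T [-0.76  0.32  0.03] w 0.0119
```

```bash
python3 -m inch '[{"delta_pos":[-0.03,0,0.1],"turn":0,"jaw":-1},{"delta_pos":[-0.05,0,0.2],"turn":0,"jaw":-1},{"delta_pos":[-0.05,0,0.2],"turn":0,"jaw":-1}]' 8;  python3 -c "
from h import *
st()"
```

```text
time: 7.27
ee_pos: [0.5358, -0.0758, 0.0643]
ee_rot: [-179.6, 0.1, 81.8]
wrist_force: [-0.5, -2.0, 2.5]
width: 0.0122
t 7.27 ctl mm [ -0.  -56.3  64.3] rot [-1.796e+02  1.000e-01  8.180e+01] F [-0.5 -2.   2.5] T [-0.3   0.29  0.05] w 0.0122
```

```bash
python3 -m inch '[{"delta_pos":[-0.02,0,0.1],"turn":0,"jaw":-1},{"delta_pos":[-0.05,0,0.2],"turn":0,"jaw":-1},{"delta_pos":[-0.05,0,0.2],"turn":0,"jaw":-1}]' 8;  python3 -c "
from h import *
st()"
```

```text
time: 7.52
ee_pos: [0.5357, -0.0758, 0.0621]
ee_rot: [-179.6, 0.0, 81.8]
wrist_force: [-0.9, 0.5, 4.0]
width: 0.0116
t 7.52 ctl mm [ -0.1 -56.4  62.1] rot [-179.6    0.    81.8] F [-0.9  0.5  4. ] T [-0.06  0.26  0.07] w 0.0116
```

```bash
python3 -m inch '[{"delta_pos":[-0.02,0,0.1],"turn":0,"jaw":-1},{"delta_pos":[-0.03,0,0.1],"turn":0,"jaw":-1},{"delta_pos":[-0.03,0,0.1],"turn":0,"jaw":-1}]' 8;  python3 -c "
from h import *
st()"
```

```text
time: 7.77
ee_pos: [0.5357, -0.0759, 0.0611]
ee_rot: [-179.6, 0.0, 81.8]
wrist_force: [-0.2, -0.3, 4.9]
width: 0.0117
t 7.77 ctl mm [ -0.  -56.5  61.1] rot [-179.6    0.    81.8] F [-0.2 -0.3  4.9] T [0.08 0.27 0.05] w 0.0117
```

```bash
python3 -m inch '[{"delta_pos":[0,0,0.1],"turn":0,"jaw":-1},{"delta_pos":[0,0,0.1],"turn":0,"jaw":-1},{"delta_pos":[0,0,0.1],"turn":0,"jaw":-1}]' 8;  python3 -c "
from h import *
st()"
```

```text
time: 8.02
ee_pos: [0.5357, -0.0759, 0.0601]
ee_rot: [-179.6, 0.0, 81.8]
wrist_force: [-1.1, -0.6, 5.5]
width: 0.0122
t 8.02 ctl mm [ -0.1 -56.4  60.1] rot [-179.6    0.    81.8] F [-1.1 -0.6  5.5] T [-0.03  0.27 -0.01] w 0.0122
```

```bash
python3 -m inch '[{"delta_pos":[0,0,0.1],"turn":0,"jaw":-1},{"delta_pos":[0,0,0.1],"turn":0,"jaw":-1},{"delta_pos":[0,0,0.1],"turn":0,"jaw":-1}]' 8;  python3 -c "
from h import *
st()"
```

```text
time: 8.27
ee_pos: [0.5358, -0.0759, 0.0591]
ee_rot: [-179.6, 0.0, 81.8]
wrist_force: [-0.8, 0.4, 4.5]
width: 0.0122
t 8.27 ctl mm [ -0.  -56.5  59.1] rot [-179.6    0.    81.8] F [-0.8  0.4  4.5] T [-0.09  0.35  0.06] w 0.0122
```

```bash
python3 -m inch '[{"delta_pos":[0,0,0.1],"turn":0,"jaw":-1},{"delta_pos":[0,0,0.1],"turn":0,"jaw":-1},{"delta_pos":[0,0,0.1],"turn":0,"jaw":-1}]' 8;  python3 -c "
from h import *
st()"
```

```text
time: 8.52
ee_pos: [0.5358, -0.0759, 0.0581]
ee_rot: [-179.6, 0.0, 81.8]
wrist_force: [-1.1, -0.2, 5.2]
width: 0.0118
t 8.52 ctl mm [ -0.  -56.4  58.1] rot [-179.6    0.    81.8] F [-1.1 -0.2  5.2] T [-0.01  0.32  0.07] w 0.0118
```

```bash
python3 -m inch '[{"delta_pos":[0,0,0.05],"turn":0,"jaw":-1},{"delta_pos":[0,0,0.05],"turn":0,"jaw":-1},{"delta_pos":[0,0,0.05],"turn":0,"jaw":-1}]' 8;  python3 -c "
from h import *
st()"
```

```text
time: 8.77
ee_pos: [0.5358, -0.0759, 0.0578]
ee_rot: [-179.6, 0.0, 81.8]
wrist_force: [-2.6, -0.7, 6.7]
width: 0.0117
t 8.77 ctl mm [  0.  -56.5  57.8] rot [-179.6    0.    81.8] F [-2.6 -0.7  6.7] T [-0.12  0.48 -0.02] w 0.0117
```

```bash
python3 -m inch '[{"delta_pos":[0,0,0.05],"turn":0,"jaw":-1},{"delta_pos":[0,0,0.05],"turn":0,"jaw":-1},{"delta_pos":[0,0,0.05],"turn":0,"jaw":-1}]' 8;  python3 -c "
from h import *
for i in range(1): st()"
```

```text
time: 9.02
ee_pos: [0.5359, -0.0759, 0.0576]
ee_rot: [-179.6, 0.0, 81.8]
wrist_force: [-2.5, 0.2, 7.7]
width: 0.0118
t 9.02 ctl mm [  0.1 -56.5  57.6] rot [-179.6    0.    81.8] F [-2.5  0.2  7.7] T [-0.02  0.53  0.06] w 0.0118
```

```bash
python3 -m inch '[{"delta_pos":[0,0,0.03],"turn":0.08,"jaw":-1},{"delta_pos":[0,0,0.04],"turn":0.16,"jaw":-1},{"delta_pos":[0,0,0.04],"turn":0.24,"jaw":-1}]' 9;  python3 -c "
from h import *
for i in range(1): st()"
```

```text
time: 9.27
ee_pos: [0.5358, -0.0765, 0.0575]
ee_rot: [-179.6, 0.1, 67.8]
wrist_force: [-2.8, -2.6, 9.2]
width: 0.012
t 9.27 ctl mm [  0.1 -57.   57.5] rot [-1.796e+02  1.000e-01  6.780e+01] F [-2.8 -2.6  9.2] T [-0.5   0.76  0.08] w 0.012
```

```bash
python3 -m inch '[{"delta_pos":[0,0,0.0],"turn":0.06,"jaw":-1},{"delta_pos":[0,0,0],"turn":0.12,"jaw":-1},{"delta_pos":[0,0,0],"turn":0.18,"jaw":-1},{"delta_pos":[0,0,0],"turn":0.24,"jaw":-1}]' 9;  python3 -c "
from h import *
for i in range(1): st()"
```

```text
time: 9.6
ee_pos: [0.5355, -0.077, 0.0577]
ee_rot: [-179.6, 0.2, 53.9]
wrist_force: [-3.1, -2.8, 7.1]
width: 0.0118
t 9.6 ctl mm [ -0.2 -57.6  57.7] rot [-179.6    0.2   53.9] F [-3.1 -2.8  7.1] T [-0.48  0.77  0.09] w 0.0118
```

```bash
python3 -m inch '[{"delta_pos":[0,0,0.0],"turn":0.08,"jaw":-1},{"delta_pos":[0,0,0],"turn":0.16,"jaw":-1},{"delta_pos":[0,0,0],"turn":0.24,"jaw":-1},{"delta_pos":[0,0,0],"turn":0.32,"jaw":-1}]' 9;  python3 -c "
from h import *
for i in range(1): st()"
```

```text
time: 9.93
ee_pos: [0.5349, -0.0776, 0.0577]
ee_rot: [-179.7, 0.4, 35.3]
wrist_force: [-4.2, -2.2, 6.4]
width: 0.0118
t 9.93 ctl mm [ -0.7 -58.3  57.7] rot [-179.7    0.4   35.3] F [-4.2 -2.2  6.4] T [-0.59  0.9   0.09] w 0.0118
```

```bash
python3 -m inch '[{"delta_pos":[-0.03,0,0.0],"turn":0.08,"jaw":-1},{"delta_pos":[-0.05,0,0],"turn":0.16,"jaw":-1},{"delta_pos":[-0.05,0,0],"turn":0.24,"jaw":-1}]' 9;  python3 - <<'E'
from h import *
st()
cv2.imwrite('pics/w6.png',viewer.capture('wrist'))
E
```

```text
time: 10.18
ee_pos: [0.5343, -0.078, 0.0578]
ee_rot: [-179.8, 0.5, 21.3]
wrist_force: [-3.0, -0.7, 6.0]
width: 0.0121
t 10.18 ctl mm [ -1.3 -58.7  57.8] rot [-179.8    0.5   21.3] F [-3.  -0.7  6. ] T [-0.26  0.6   0.08] w 0.0121
```

View pics/w6.png

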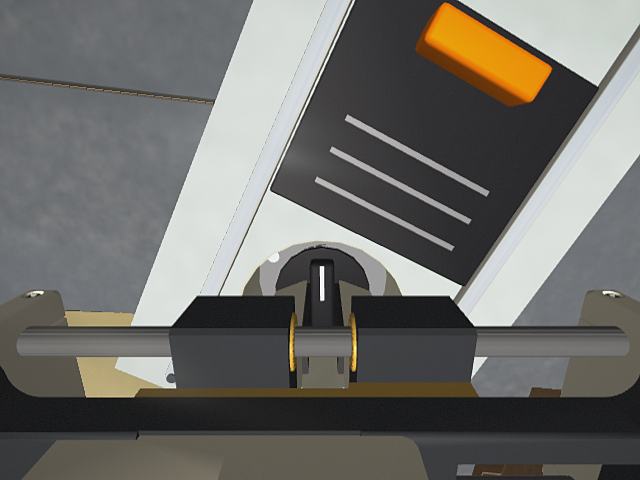

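The white line (322,282) is aligned with the jaws, the white dot is at (273,257), and the dial is at about 1.10 rad. I'll continue.

```bash
python3 -m inch '[{"delta_pos":[-0.03,0,0.0],"turn":0.08,"jaw":-1},{"delta_pos":[-0.05,0,0],"turn":0.16,"jaw":-1},{"delta_pos":[-0.05,0,0],"turn":0.24,"jaw":-1},{"delta_pos":[-0.05,0,0],"turn":0.26,"jaw":-1},{"delta_pos":[-0.05,0,0],"turn":0.26,"jaw":-1}]' 9;  python3 -c "
from h import *
for i in range(1): st()"
```

```text
time: 10.65
ee_pos: [0.5335, -0.0783, 0.0578]
ee_rot: [-180.0, 0.5, 6.0]
wrist_force: [-1.9, -0.3, 7.1]
width: 0.0116
t 10.65 ctl mm [ -2.  -59.   57.8] rot [-180.     0.5    6. ] F [-1.9 -0.3  7.1] T [-0.08  0.63  0.06] w 0.0116
```

```bash
python3 -m inch '[{"delta_pos":[0,0,-0.15],"turn":0,"jaw":-1},{"delta_pos":[0,0,-0.4],"turn":0,"jaw":-1},{"delta_pos":[0,0,-0.7],"turn":0,"jaw":-1},{"delta_pos":[0,0,-0.8],"turn":0,"jaw":-1},{"delta_pos":[0,0,-0.8],"turn":0,"jaw":-1}]' 9;  python3 -c "
from h import *
for i in range(1): st()"
```

```text
time: 11.07
ee_pos: [0.5335, -0.0782, 0.066]
ee_rot: [-180.0, 0.5, 6.0]
wrist_force: [-1.8, -0.2, 3.0]
width: 0.0116
t 11.07 ctl mm [ -2.1 -58.9  66. ] rot [-180.     0.5    6. ] F [-1.8 -0.2  3. ] T [-0.12  0.39  0.02] w 0.0116
```

Now I release to a limited width (recess clearance) and lift.

```bash
python3 -m inch '[{"delta_pos":[0,0,0],"turn":0,"jaw":-0.65},{"delta_pos":[0,0,0],"turn":0,"jaw":-0.55},{"delta_pos":[0,0,0],"turn":0,"jaw":-0.55},{"delta_pos":[0,0,-1],"turn":0,"jaw":-0.55},{"delta_pos":[0,0,-3],"turn":0,"jaw":-0.55},{"delta_pos":[0,0,-6],"turn":0,"jaw":-0.55},{"delta_pos":[0,0,-9.5],"turn":0,"jaw":-0.55},{"delta_pos":[0,0,-11],"turn":0,"jaw":-0.55}]' 9;  python3 -c "
from h import *
for i in range(1): st()
go(c2w(-.02,-.04,.18),84.5)"
```

```text
time: 11.73
ee_pos: [0.5359, -0.0791, 0.1801]
ee_rot: [180.0, 0.3, 5.9]
wrist_force: [0.5, 0.0, 0.2]
width: 0.0206
t 11.73 ctl mm [  0.4 -59.7 180.1] rot [180.    0.3   5.9] F [0.5 0.  0.2] T [-0.11 -0.05 -0.  ] w 0.0206
delta cm [-1.61 -2.33  0.02] turn -1.371
```

```bash
python3 -m inch '[{"delta_pos":[-0.2,-0.3,0],"turn":-0.12,"jaw":-0.6},{"delta_pos":[-0.4,-0.6,0],"turn":-0.24,"jaw":-1},{"delta_pos":[-0.6,-0.9,0],"turn":-0.36,"jaw":-1},{"delta_pos":[-0.8,-1.2,0],"turn":-0.48,"jaw":-1},{"delta_pos":[-1,-1.5,0],"turn":-0.6,"jaw":-1},{"delta_pos":[-1.2,-1.8,0],"turn":-0.72,"jaw":-1},{"delta_pos":[-1.4,-2.1,0],"turn":-0.84,"jaw":-1},{"delta_pos":[-1.6,-2.3,0],"turn":-0.96,"jaw":-1}]' 9; python3 -m inch '[{"delta_pos":[0,0,0],"turn":-0.12,"jaw":-1},{"delta_pos":[0,0,0],"turn":-0.24,"jaw":-1},{"delta_pos":[0,0,0],"turn":-0.36,"jaw":-1},{"delta_pos":[0,0,0],"turn":-0.41,"jaw":-1},{"delta_pos":[0,0,0],"turn":-0.41,"jaw":-1},{"delta_pos":[0,0,0],"turn":-0.41,"jaw":-1}]'; python3 - <<'E'
from h import *
st();s=bot.observe();im=viewer.capture('wrist')
cv2.imwrite('pics/w7.png',im)
E
```

```text
time: 12.4
ee_pos: [0.5175, -0.0578, 0.1809]
ee_rot: [-179.8, 0.2, 61.3]
wrist_force: [0.2, 0.3, 0.3]
width: 0.0003
time: 12.9
ee_pos: [0.5176, -0.0581, 0.1813]
ee_rot: [-179.8, 0.1, 84.6]
wrist_force: [-0.2, -0.4, -0.3]
width: 0.0007
t 12.9 ctl mm [-19.9 -40.5 181.3] rot [-1.798e+02  1.000e-01  8.460e+01] F [-0.2 -0.4 -0.3] T [0.03 0.03 0.01] w 0.0007
```

View pics/w7.png

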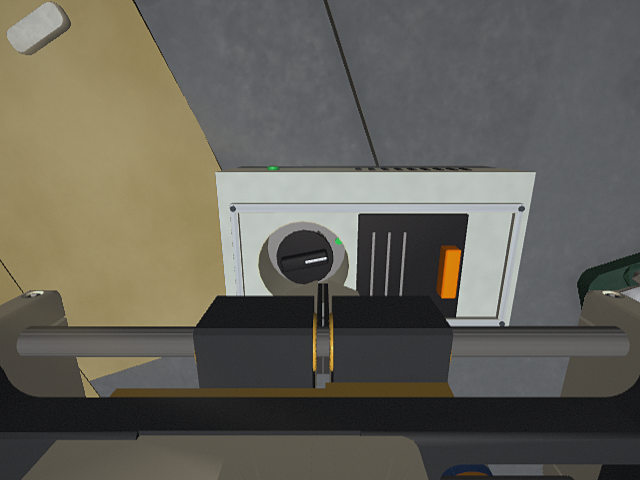

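The knob's line at (305-327,261) now points nearly to +y, towards the green dot. I'll measure the angle.

```bash
python3 - <<'E'
from h import *
s=bot.observe();im=cv2.imread('pics/w7.png')
roi=np.zeros(im.shape[:2],bool);roi[250:272,295:332]=1
for q in blob(roi&(im.min(2)>150),3):
  for z in(.075,.065):
    W=np.array([w2c(ray('wrist',p,z,s)) for p in q[:,0].astype(float)])[:,:2]*1000
    m=W.mean(0);v=np.linalg.svd(W-m)[2][0]; v*=np.sign(v[1]); print(z,m,'cw',np.arctan2(v[1],-v[0]),W.min(0),W.max(0),np.ptp(W@v))
go(c2w(0,.09,.13),84.5)
E
```

```text
0.075 [ -2.11070907 -46.09180761] cw 1.3715032846797408 [ -4.57199926 -54.74525114] [ -0.07563059 -37.05046022] 18.059649028434535
0.065 [  1.37178588 -46.33091914] cw 1.3715032846797397 [ -1.18220399 -55.3102777 ] [  3.48351161 -36.94904707] 18.73983040575306
delta cm [13.05  2.04  5.09] turn 0.002
```

```bash
python3 -m inch '[{"delta_pos":[3,0.5,0],"turn":0,"jaw":-1},{"delta_pos":[6.5,1,0],"turn":0,"jaw":-1},{"delta_pos":[10,1.6,0.5],"turn":0,"jaw":-1},{"delta_pos":[13,2,2.5],"turn":0,"jaw":-1},{"delta_pos":[13,2,5],"turn":0,"jaw":-1},{"delta_pos":[13,2,7],"turn":0,"jaw":-1},{"delta_pos":[13,2,8.2],"turn":0,"jaw":-1},{"delta_pos":[13,2,8.6],"turn":0,"jaw":-1}]' 10; python3 -c "
from h import *
st();go(c2w(0,.015,.095),84.5)"
```

```text
time: 13.62
ee_pos: [0.548, 0.0695, 0.0929]
ee_rot: [-179.6, 0.2, 84.6]
wrist_force: [-0.4, -0.5, 0.9]
width: 0.0008
t 13.62 ctl mm [-1.8 89.4 92.9] rot [-179.6    0.2   84.6] F [-0.4 -0.5  0.9] T [ 0.05 -0.    0.03] w 0.0008
delta cm [-7.44  0.17 -0.18] turn 0.001
```

```bash
python3 -m inch '[{"delta_pos":[0,0.1,-0.3],"turn":0,"jaw":-1},{"delta_pos":[-0.6,0.2,-0.3],"turn":0,"jaw":-1},{"delta_pos":[-1.3,0.2,-0.3],"turn":0,"jaw":-1},{"delta_pos":[-2.1,0.2,-0.3],"turn":0,"jaw":-1},{"delta_pos":[-3,0.2,-0.3],"turn":0,"jaw":-1},{"delta_pos":[-4,0.2,-0.3],"turn":0,"jaw":-1},{"delta_pos":[-5,0.2,-0.3],"turn":0,"jaw":-1},{"delta_pos":[-6,0.2,-0.3],"turn":0,"jaw":-1}]' 10; python3 -c "
from h import *
st();go(c2w(0,-.0035,.095),84.5)"
```

```text
time: 14.28
ee_pos: [0.545, 0.0084, 0.0968]
ee_rot: [-179.7, 0.2, 84.5]
wrist_force: [2.3, 2.2, 4.5]
width: 0.0005
t 14.28 ctl mm [ 1.1 28.4 96.8] rot [-179.7    0.2   84.5] F [2.3 2.2 4.5] T [ 0.56 -0.62  0.02] w 0.0005
delta cm [-3.19 -0.11  0.19] turn 0.001
```

```bash
python3 - <<'E'
from h import *
cv2.imwrite('pics/w8.png',viewer.capture('wrist'));st()
E
```

```text
t 14.33 ctl mm [ 1.1 25.7 96.9] rot [-179.7    0.2   84.4] F [3.1 0.3 3.6] T [ 0.24 -0.48 -0.01] w 0.0004
```

View pics/w8.png

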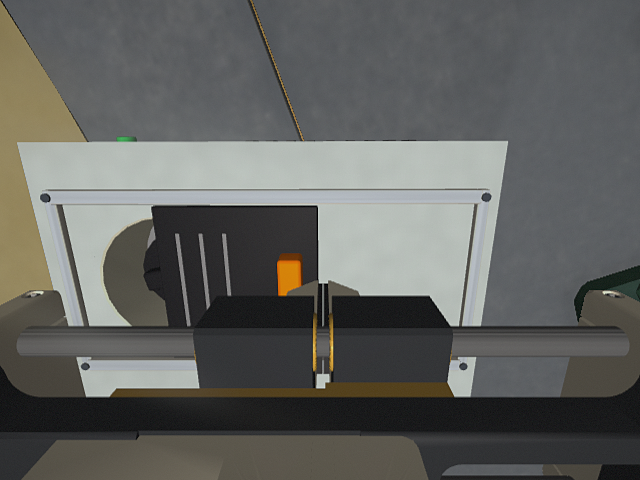

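The tab at (289,275) is moving with the fingers and the shutter is about half shut. I'll continue.

```bash
python3 -m inch '[{"delta_pos":[-0.6,-0.05,0],"turn":0,"jaw":-1},{"delta_pos":[-1.2,-0.1,0],"turn":0,"jaw":-1},{"delta_pos":[-1.8,-0.1,0],"turn":0,"jaw":-1},{"delta_pos":[-2.3,-0.1,0],"turn":0,"jaw":-1},{"delta_pos":[-2.7,-0.1,0],"turn":0,"jaw":-1},{"delta_pos":[-2.8,-0.1,0],"turn":0,"jaw":-1},{"delta_pos":[-2.9,-0.1,0],"turn":0,"jaw":-1}]' 10; python3 -c "
from h import *
st()"
```

```text
time: 14.92
ee_pos: [0.541, -0.0232, 0.097]
ee_rot: [-179.7, 0.2, 84.4]
wrist_force: [3.2, 2.0, 3.4]
width: 0.0005
t 14.92 ctl mm [ 0.1 -3.5 97. ] rot [-179.7    0.2   84.4] F [3.2 2.  3.4] T [ 0.47 -0.58  0.02] w 0.0005
```

```bash
python3 -m inch '[{"delta_pos":[-0.1,0,0],"turn":0,"jaw":-1},{"delta_pos":[-0.2,0,0],"turn":0,"jaw":-1},{"delta_pos":[-0.3,0,0],"turn":0,"jaw":-1},{"delta_pos":[-0.3,0,0],"turn":0,"jaw":-1}]' 10; python3 -c "
from h import *
st()"
```

```text
time: 15.25
ee_pos: [0.5407, -0.0262, 0.097]
ee_rot: [-179.7, 0.3, 84.4]
wrist_force: [3.2, 2.0, 2.9]
width: 0.0007
t 15.25 ctl mm [ 0.1 -6.5 97. ] rot [-179.7    0.3   84.4] F [3.2 2.  2.9] T [ 0.27 -0.59 -0.01] w 0.0007
```

```bash
python3 -m inch '[{"delta_pos":[-0.1,0,0],"turn":0,"jaw":-1},{"delta_pos":[-0.15,0,0],"turn":0,"jaw":-1},{"delta_pos":[-0.15,0,0],"turn":0,"jaw":-1}]' 10; python3 -c "
from h import *
st()"
```

```text
time: 15.5
ee_pos: [0.5405, -0.0279, 0.097]
ee_rot: [-179.7, 0.3, 84.4]
wrist_force: [2.8, 1.3, 2.0]
width: 0.0004
t 15.5 ctl mm [ 0.1 -8.2 97. ] rot [-179.7    0.3   84.4] F [2.8 1.3 2. ] T [ 0.27 -0.5   0.  ] w 0.0004
```

```bash
python3 -m inch '[{"delta_pos":[-0.1,0,0],"turn":0,"jaw":-1},{"delta_pos":[-0.15,0,0],"turn":0,"jaw":-1},{"delta_pos":[-0.15,0,0],"turn":0,"jaw":-1}]' 10; python3 -c "
from h import *
st()"
```

```text
time: 15.75
ee_pos: [0.5403, -0.0295, 0.097]
ee_rot: [-179.7, 0.3, 84.4]
wrist_force: [2.3, 0.4, 3.2]
width: 0.0001
t 15.75 ctl mm [ 0.1 -9.9 97. ] rot [-179.7    0.3   84.4] F [2.3 0.4 3.2] T [ 0.35 -0.47 -0.02] w 0.0001
```

```bash
python3 -m inch '[{"delta_pos":[-0.1,0,0],"turn":0,"jaw":-1},{"delta_pos":[-0.1,0,0],"turn":0,"jaw":-1},{"delta_pos":[-0.1,0,0],"turn":0,"jaw":-1}]' 10; python3 -c "
from h import *
st()"
```

```text
time: 16.0
ee_pos: [0.5401, -0.0307, 0.0969]
ee_rot: [-179.7, 0.3, 84.4]
wrist_force: [2.3, 1.6, 2.1]
width: 0.0005
t 16.0 ctl mm [ -0.  -11.   96.9] rot [-179.7    0.3   84.4] F [2.3 1.6 2.1] T [ 0.21 -0.5   0.  ] w 0.0005
```

```bash
cat > tab.py <<'E'
from h import *
import sys
st()
s=bot.observe();im=viewer.capture('wrist');cv2.imwrite(sys.argv[1],im)
b,g,r=[im[...,i].astype(int) for i in range(3)]
roi=np.zeros(im.shape[:2],bool);roi[150:295]=1
m=roi&(r>200)&(b<60)&(g<150); k=blob(m)[0][:,0]; print(k.min(0),k.max(0))
for u in (k.min(0),k.max(0)): print(w2c(ray('wrist',(u[0],k.min(0)[1]+4),.104,s)))
E
python3 tab.py pics/w9.png
```

```text
t 16.0 ctl mm [ -0.  -11.   96.9] rot [-179.7    0.3   84.4] F [2.3 1.6 2.1] T [ 0.21 -0.5   0.  ] w 0.0005Traceback (most recent call last):
  File "tab.py", line 7, in <module>
    m=roi&(r>200)&(b<60)&(g<150); k=blob(m)[0][:,0]; print(k.min(0),k.max(0))
                                    ~~~~~~~^^^
IndexError: list index out of range
```

View pics/w9.png

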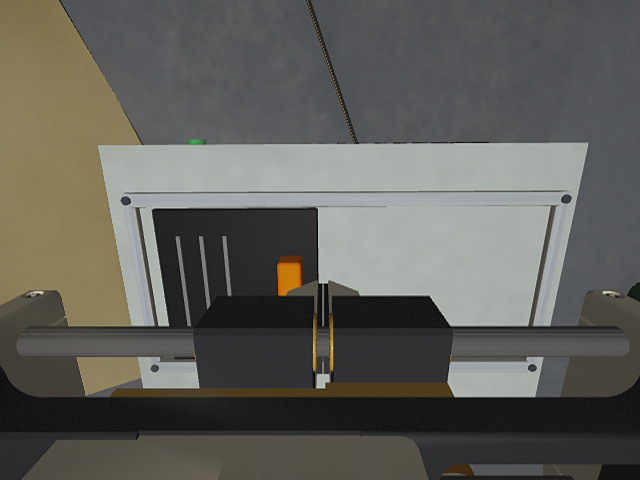

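The shutter covers the recess and the tab is at (289,278), y about -26 mm. I'll push a bit more to feel the stop.

```bash
sed -i 's/(r>200)&(b<60)&(g<150)/(r>150)\&(b<70)\&(r-b>120)/' tab.py; python3 -m inch '[{"delta_pos":[-0.1,0,0],"turn":0,"jaw":-1},{"delta_pos":[-0.15,0,0],"turn":0,"jaw":-1},{"delta_pos":[-0.15,0,0],"turn":0,"jaw":-1}]' 10; python3 tab.py pics/w10.png
```

```text
time: 16.3
ee_pos: [0.54, -0.0317, 0.097]
ee_rot: [-179.7, 0.2, 84.4]
wrist_force: [2.9, 4.6, 3.5]
width: 0.0006
t 16.3 ctl mm [ -0.1 -12.1  97. ] rot [-179.7    0.2   84.4] F [2.9 4.6 3.5] T [ 0.82 -0.58  0.04] w 0.0006
[278 263] [300 294]
[-0.01803485 -0.03301121  0.104     ]
[-0.01803093 -0.02231271  0.104     ]
```

```bash
python3 -m inch '[{"delta_pos":[-0.05,0,0],"turn":0,"jaw":-1},{"delta_pos":[-0.1,0,0],"turn":0,"jaw":-1},{"delta_pos":[-0.1,0,0],"turn":0,"jaw":-1}]' 10; python3 -c "
from h import *
st()"; python3 -m inch '[{"delta_pos":[0.5,0,0],"turn":0,"jaw":-1},{"delta_pos":[1.5,0,0],"turn":0,"jaw":-1},{"delta_pos":[2,0,-2],"turn":0,"jaw":-1},{"delta_pos":[2,-0.5,-5],"turn":0,"jaw":-1},{"delta_pos":[2,-1,-9],"turn":0,"jaw":-1},{"delta_pos":[2,-2,-13],"turn":0,"jaw":-1},{"delta_pos":[2,-2,-15],"turn":0,"jaw":-1},{"delta_pos":[2,-2,-15],"turn":0,"jaw":-1}]'; python3 tab.py pics/w11.png
```

```text
time: 16.6
ee_pos: [0.54, -0.0318, 0.097]
ee_rot: [-179.7, 0.2, 84.4]
wrist_force: [2.9, 5.5, 3.6]
width: 0.0009
t 16.6 ctl mm [ -0.  -12.2  97. ] rot [-179.7    0.2   84.4] F [2.9 5.5 3.6] T [ 1.27 -0.66  0.07] w 0.0009
time: 17.27
ee_pos: [0.5242, -0.0096, 0.2513]
ee_rot: [-180.0, 0.1, 84.4]
wrist_force: [0.7, 0.5, 0.0]
width: 0.0004
t 17.27 ctl mm [-17.9   8.5 251.3] rot [-1.80e+02  1.00e-01  8.44e+01] F [0.7 0.5 0. ] T [ 0.03 -0.05 -0.03] w 0.0004
[278 225] [290 263]
[-0.01597127 -0.03330024  0.104     ]
[-0.0159601  -0.02194519  0.104     ]
```

View pics/w11.png

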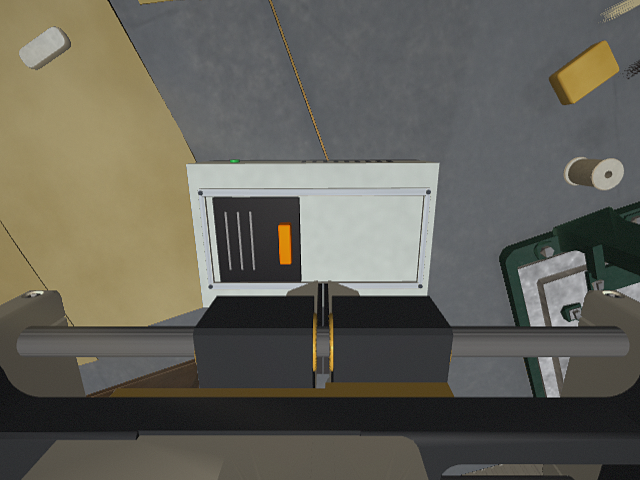

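The shutter is fully shut: the tab is at (285,244), y = -27.6 mm, and the stop was felt at 5.5 N. The arm is clear, so I'm handing in.

```bash
python3 -c "
from h import *
print(bot.hand_in())"
```

```text
the job is handed in; nothing more can be done
None
```

The controller is switched to run and its shutter is shut again; I handed the job in at about 17 s, with no verdict reported.

- **Opening:** I pushed the orange tab with shut fingers until the shutter met its stop at about 7 N, with the tab measured at about y = +57 mm.
- **Knob:** I gripped the bar at 8–9 N and pushed down to the firm bottom. The push was 7–8 N, with one brief reading of 9.2 N. I then turned it clockwise and let it spring up. The picture before closing put the white line at about 1.37 rad, and it fitted a knob that was up.
- **Closing:** I pushed the shutter shut until it met its stop at 5.5 N. The last picture puts the tab at y = -27.6 mm against -27 mm for fully shut. The arm is clear, with the tool tip at 0.25 m.

**What didn't match:** while turning, the tool was pushed sideways by up to about 5 N and drifted 2–3 mm. I put it down to a small gripping offset that I did not fully explain.

**Not checked:** I have no reading of the overload collar beyond the push staying under 10 N. I did not measure whether the bystanders moved. No move went near them.

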